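Clamp a test bar in the notching vise

ROBOT

A 6-joint arm with a two-finger parallel gripper is mounted at the origin on a cart in front of the work surface, level with it; the furniture and walls round the work are solid. World frame = base frame: x ahead of the robot, y to its left, z up, the work surface at z = 0. Lengths are in m, angles in rad, forces in N, time in s.
With the tool pointing down it reaches from about 0.4 to 0.825 m from the base axis. Payload 7 kg.
Tool frame: the origin (TCP) lies at the very end of the fingers, on their centre line; the grasp point (between the pads) lies 19 mm behind it (arm.pinch_z is the z of the grasp point in the tool frame, in m); z points along the fingers, y is the direction in which the jaws open and shut (so a half turn about z gives the same grasp; the last joint's range is limited). The gripper opens to 88 mm and grips with 3 to 60 N. Pads are 19 mm wide; open, the fingers measure 130 mm over their backs; the gripper's body (78 mm by 193 mm) begins 47 mm behind the grasp point.
Start: joints at [-0.904, 0.359, 0.012, 0, -1.224, -0.288], TCP at [0.25, -0.627, 0.227] pointing down, gripper open.
Joint ranges: [-3.07, 3.07], [-1.43, 2.12], [-1.02, 1.25], [-3.03, 1.67], [-3.05, -0], [-3.03, 3.03]. Speed limits (rad/s): [2.39, 2.39, 3.01, 3.14, 3.14, 3.14].

INTERFACE

Orientations are given as [roll, pitch, yaw] about the fixed x, y, z axes, in that order (R = Rz(yaw) Ry(pitch) Rx(roll)).
In Python, from station import arm gives the robot as it stands.
- The arm moves only by the tool drive_tool, never from a script. Its argument "targets" is a list of rows, each a list of 6 numbers: the shift along the world's x, y, z in units of 0.04 m (1.0 is 0.04 m), then the turn, a rotation vector about the world's x, y, z in units of 6 degrees (1.0 is 6 degrees). In form: [[x, y, z, wx, wy, wz], ...]. A call has 1 to 5 rows; each row shifts and turns the commanded pose from where the row before left it; what a row does not reach is not made up. A row lasts 1/8 s, in which the tool goes at most 62.5 mm and 10.7 degrees, less where a joint would pass 70% of its speed; a pose out of reach is approached as far as the arm can. A call with a number of a shift or a turn outside -1 to 1 is refused whole. A call with a gripper value outside its range is refused whole. "claw" is the opening, from 0 (shut) to 1 (fully open), set as the call begins (left out, the last holds). The fingers move at their own pace and stop on an object; "newtons" is the grip in N (left out, the last holds). Time passes only in rows, so rows that do not move let the fingers close. It gives the time, the measured TCP pose, the force and the opening at its end, in the units of the state.
- arm.get_state(): the state, without advancing time (a new reading comes with each control period).
- arm.grab_frame(name): name is "scene" or "top"; returns (picture, depth): 420x560x3 uint8, red, green, blue; 420x560 float32, m along the optical axis (not along the pixel's ray), 0 where there is no reading.
- arm.get_calibration(name): a dict with "mtx" (3x3 intrinsics, pixels), "dist_coeffs" ([k1, k2, p1, p2, k3] as OpenCV has them; the pictures are not rectified), "origin" and "rotation" of the camera in the world. Camera axes: x right, y up, looking along -z (the intrinsics and any distortion apply to the point x, -y, -z); pixel columns grow to the right and rows downward; lengths in m; the calibration is good to about 2 mm. A picture is of the moment at which its call begins. get_calibration takes no time and is no camera call.
- arm.job_done(): hands the job in, once; it reports no verdict.
Trained networks look in the newest picture that a camera, given by its name, has taken for a name from the list of things; names that differ only in an ending like _2 or _b are one class to them, and where a whole thing is asked for, a point or a joint stands for the part that bears it (a point fixed in the world has none). Each returns a list of dicts, best first, with "score" (0 to 1); they miss things now and then, are a little off and sometimes report something else, mostly with a low value. They report only what shows in the picture. A call takes as long as a camera call.
- arm.search_frame(target, camera): "point" ([x, y, z] in m, in the coordinates of the camera as it stood for that picture, good to about 4 mm: the middle of the surface that is visible of it).
- arm.cut_out(target, camera): "pixels" (420x560 bool, what is visible of it).
- arm.landmark_of(target, camera): "point" ([x, y, z] in m, in the coordinates of the camera as it stood for that picture, good to about 4 mm: a listed point, or the origin of a listed thing).
The state is a dict: "t": time; "q": joint angles; "qd": joint speeds; "joint_efforts": joint torques, N m; "eef_pos": TCP position; "ee_rot": TCP orientation; "force": force on the tool from outside, world axes, zero at the start; "moment": the same for the moment, N m; "width": finger opening in m.
Only numpy, scipy, OpenCV 4.12 (cv2) and the standard library are available. Lean on these libraries where they do the work, as an engineer would, in place of code of your own. Each camera call takes 0.05 s, during which the arm holds its last target. There are 200 camera calls.

TASK

Draw the plastic test bar out of its grey sleeve and lay it on the bed of the vise between the open jaws, blue end in and up to the back stop, white end standing out towards the robot. Then turn the crank clockwise until the bar is clamped firmly between the jaws, and let go. Leave the calculator, the weight and the note pad where they are.

Things in the scene. Friction and masses are not known exactly. Their poses are not given: they have to be found in the camera images.
- bar_center (a point): centre of the loose plastic test bar, 160 long, 30 wide, 24 high (mm), 0.14 kg; the last 50 mm at one end are blue, the rest white. x along the bar towards the blue end, y across, z up. At first it lies on the worktop, white end in the sleeve, about 60 mm showing, so only the blue end can be gripped: draw it out, put it down, take it again by its white end
- bar_blue_end (a point): centre of the end face of the blue end of the bar, 80 mm from the bar's centre along its x, half-way up
- sleeve: grey plastic sleeve fixed to the worktop, 110 long, 52 wide (86 over two screw lugs 7 high), 39 mm high; origin at the centre of its underside, x along it to its open mouth (at 55 mm), z up. No floor: the bar lies on the worktop in it, between walls 40 mm apart, under a roof 34 mm up, and is drawn straight out along +x
- vise: grey sample vise, fixed; origin under the middle of the jaws, at worktop level (mm): x the way the bar goes in, y towards the fixed jaw, z up. Base x -61 to 59, y -100 to 92. Bed top 25 up, x -57 to 53. Jaws x -45 to 45, tops 63 up. Fixed face at y = 70, moving face at y = 6 + vise_jaw - vise_face. A bar at the stop stands 70 out of the jaws at -x, 58 of it beyond the bed: grip it there
- vise_stop (a point): foot of the back stop, in the middle of its face, on the bed (25 mm up); vise x = 45, y = 38 mm. The stop is 64 wide, and stands 24 mm above the bed; the blue end goes up to it
- crank_axis (a point): point on the vertical axis of the crank (vise x = 0, y = -70 mm), 82.5 mm above the worktop, at the height of the middle of the knob
- knob_mid (a point): middle of the black upright crank knob, a cylinder 20 in diameter and 42 high (61.5 to 103.5 mm above the worktop), which circles 40 mm from the crank axis and turns freely on its own pin: it can be held in the fingers and led round without turning the hand
- vise_crank (a joint): crank angle, rad, growing clockwise from above; starts at 0 to 4; 0 = jaws open 64 mm, 12.3 = end stop of the screw (safe to reach). 1 rad moves the jaw 3.2 mm (20 mm a turn); friction (about 2 N at the knob) holds it where it is left. The jaw meets the bar (pushed over to the fixed jaw) at about 10.6 and clamps harder from there to the end stop
- vise_jaw (a joint): slide of the moving jaw towards the fixed jaw, m, 0 = fully open; 0.0032 x vise_crank
- vise_face (a joint): how far the spring-backed steel face of the moving jaw is pressed back into the jaw, m: 0 = touching nothing, up to 0.006; 3 N per mm. It shows the clamping
- calculator: pocket calculator with a grid of keys, 139x82x15 mm, loose bystander lying left of the vise; origin at the centre of its underside
- weight: grey metal calibration weight with a knob, 43 in diameter, 60 mm high, loose bystander; origin at the centre of its underside
- note_pad: yellow square note pad, 76x76x12 mm, loose bystander; origin at the centre of its underside

How it is judged:
By the outcome, as a careful person would: the job done as asked, in the order asked, and still so for the second after the job is handed in, with the robot touching nothing.
It also fails if it takes over 72 s, if anything falls off the work surface, if the arm or the gripper's body presses on something with over 40 N, if the wrist force passes 120 N, or if a joint passes its speed limit or range.

## Working session

There is one attempt and no reset: what is moved stays moved. The work goes in short steps, Python scripts to look and compute and a tool call to move; the robot and the scene stay as the last step left them, time stands still between calls to the robot, and variables do not carry over. Pictures are saved under pics/ and viewed, about 8 in all and at most 12, crops included, and the job is handed in when it is done.

Besides the shell and the picture viewer there is one more tool, called after "Call:" as name(argument=value, ...) on one line, values as JSON. drive_tool: Moves the arm, as the interface text tells. Shifts and turns lie within -1 to 1; 1 stands for 0.04 m of shift or 6 degrees of turn. Its arguments: {"type":"object","properties":{"targets":{"type":"array"},"claw":{"type":"number"},"newtons":{"type":"number"}},"required":["targets"]}

```bash
mkdir -p pics; cat > h.py <<'E'
import numpy as np, cv2
from station import arm
def w(p,cam):
    c=arm.get_calibration(cam); return np.array(c['rotation'])@np.array(p)+np.array(c['origin'])
def lift(mask,depth,cam):
    c=arm.get_calibration(cam); v,u=np.nonzero(mask&(depth>0)); d=depth[v,u]
    n=cv2.undistortPoints(np.c_[u,v].astype(np.float64).reshape(-1,1,2),np.array(c['mtx']),np.array(c['dist_coeffs'])).reshape(-1,2)
    P=np.c_[n[:,0]*d,-n[:,1]*d,-d]
    return P@np.array(c['rotation']).T+np.array(c['origin'])
def save(im,n): cv2.imwrite('pics/'+n,im[:,:,::-1])
E
python3 - <<'E'
from h import *
np.set_printoptions(precision=4,suppress=True)
ims={}
for c in ['scene','top']:
    im,d=arm.grab_frame(c); ims[c]=im; np.savez('pics/'+c,im=im,d=d)
    k=arm.get_calibration(c); print(c,k['origin'])
    for t in ['bar_center','bar_blue_end','sleeve','vise','vise_stop','crank_axis','knob_mid','calculator','weight','note_pad']:
        r=arm.landmark_of(t,c); print(c,t,[(round(x['score'],2),w(x['point'],c)) for x in r[:2]])
    save(im,c+'1.png')
    for t in ['bar_center','sleeve','knob_mid','vise']:
        r=arm.cut_out(t,c)
        if r:
            P=lift(r[0]['pixels'],d,c); 
            print(t,r[0]['score'],len(P),P.min(0),P.max(0),np.median(P,0))
            np.save(f'pics/{c}_{t}.npy',P)
s=arm.get_state(); print(s)
E
```

```text
scene [-0.4249  0.7649  0.825 ]
scene bar_center []
scene bar_blue_end []
scene sleeve [(0.4, array([3.1009, 4.2907, 4.3507]))]
scene vise [(0.7, array([3.1336, 4.3234, 4.3835]))]
scene vise_stop [(0.68, array([3.0639, 4.2538, 4.3138]))]
scene crank_axis [(0.86, array([3.1881, 4.378 , 4.438 ]))]
scene knob_mid [(0.67, array([3.1075, 4.2974, 4.3574]))]
scene calculator [(0.63, array([2.5726, 3.7625, 3.8225]))]
scene weight [(0.61, array([2.3414, 3.5313, 3.5913]))]
scene note_pad [(0.74, array([2.0307, 3.2205, 3.2806])), (0.68, array([2.3462, 3.536 , 3.596 ]))]Traceback (most recent call last):
  File "<stdin>", line 13, in <module>
  File "h.py", line 9, in lift
    return P@np.array(c['rotation']).T+np.array(c['origin'])
           ~~~~~~~~~~~~~~~~~~~~~~~~~~~^~~~~~~~~~~~~~~~~~~~~~
ValueError: operands could not be broadcast together with shapes (106,) (3,)
```

```bash
python3 - <<'E'
from station import arm
for c in ['scene','top']: print(arm.get_calibration(c))
E
sed -i "s/np.array(c\['rotation'\])/Rm(c)/g" h.py
cat >> h.py <<'E'
from scipy.spatial.transform import Rotation as Ro
def Rm(c):
    r=np.array(c['rotation'])
    return Ro.from_euler('xyz',r).as_matrix() if r.shape==(3,) else r
E
cat > m.py <<'E'
from h import *
np.set_printoptions(precision=4,suppress=True)
for c in ['scene','top']:
    im,d=arm.grab_frame(c); np.savez('pics/'+c,im=im,d=d)
    for t in ['bar_center','bar_blue_end','sleeve','vise','vise_stop','crank_axis','knob_mid','calculator','weight','note_pad']:
        r=arm.landmark_of(t,c); print(c,t,[(round(x['score'],2),w(x['point'],c)) for x in r[:2]])
    save(im,c+'1.png')
    for t in ['bar_center','sleeve','knob_mid','vise']:
        r=arm.cut_out(t,c)
        if r:
            P=lift(r[0]['pixels'],d,c); 
            print(t,r[0]['score'],len(P),P.min(0),P.max(0),np.median(P,0))
            np.save(f'pics/{c}_{t}.npy',P)
s=arm.get_state(); print(s)
E
python3 m.py
```

```text
{'mtx': array([[531.95808607,   0.        , 277.75506368],
       [  0.        , 531.95808607, 212.80956114],
       [  0.        ,   0.        ,   1.        ]]), 'dist_coeffs': array([-0.01101389,  0.        ,  0.        ,  0.        ,  0.        ]), 'origin': array([-0.42490476,  0.76493718,  0.82495511]), 'rotation': array([ 1.04644118,  0.01902369, -2.29994966])}
{'mtx': array([[491.21615817,   0.        , 276.56082405],
       [  0.        , 491.21615817, 203.35419595],
       [  0.        ,   0.        ,   1.        ]]), 'dist_coeffs': array([-0.10072715,  0.        ,  0.        ,  0.        ,  0.        ]), 'origin': array([ 0.34256507, -0.05729733,  1.60579184]), 'rotation': array([ 0.09490329, -0.01041323, -1.58567873])}
scene bar_center []
scene bar_blue_end []
scene sleeve []
scene vise [(0.77, array([ 0.5506, -0.1011,  0.0009])), (0.5, array([ 0.5989, -0.0682,  0.0269]))]
scene vise_stop [(0.57, array([ 0.6023, -0.0649,  0.0249]))]
scene crank_axis [(0.69, array([ 0.5476, -0.1701,  0.0805]))]
scene knob_mid [(0.43, array([ 0.5223, -0.1445,  0.0799]))]
scene calculator []

[... 1000 characters left out ...]
4183 -0.0093] [ 0.5188 -0.3535  0.0333] [ 0.4998 -0.3842  0.0226]
sleeve 0.59 708 [ 0.4501 -0.5228 -0.0075] [ 0.5383 -0.4129  0.0486] [ 0.4904 -0.4673  0.0363]
vise 0.85 2145 [ 0.4802 -0.2068 -0.0022] [ 0.6146 -0.0091  0.109 ] [ 0.5431 -0.1061  0.0275]
{'t': 2.2, 'q': array([-0.9039,  0.3586,  0.0119, -0.    , -1.2241, -0.2881]), 'qd': array([ 0.0005, -0.0021, -0.0009,  0.0001,  0.0003,  0.0003]), 'joint_efforts': array([ -0.0014, -58.2374,  29.3292,   7.0024,   0.0123,  -0.    ]), 'eef_pos': array([ 0.2496, -0.6271,  0.2266]), 'ee_rot': array([ 3.1416,  0.    , -2.7628]), 'force': array([ 1.2456, -0.0892, -0.9453]), 'moment': array([ 0.0078,  0.009 , -0.0156]), 'width': 0.08757657866636065}
```

View pics.

```bash
python3 - <<'E'
from h import *
np.set_printoptions(precision=4,suppress=True)
a=cv2.imread('pics/top1.png')
c=arm.get_calibration('top'); 
print([ (np.array(cv2.projectPoints((Rm(c).T@(np.array(p)-c['origin'])*[1,-1,-1]).reshape(1,1,3),np.zeros(3),np.zeros(3),c['mtx'],c['dist_coeffs'])[0]).ravel()) for p in [(.5,-.4,.02),(.545,-.1,.03)]])
# sleeve/bar yaw and vise yaw
for f in ['top_bar_center','top_sleeve']:
    P=np.load(f'pics/{f}.npy'); z=P[:,2]; P=P[(z>(.018 if 'bar' in f else .033))]
    r=cv2.minAreaRect((P[:,:2]*1000).astype(np.float32)); print(f,len(P),r,np.median(P[:,2]))
z=np.load('pics/top.npz'); 
full=lift(np.ones((420,560),bool),z['d'],'top')
s=full[(full[:,0]>.45)&(full[:,0]<.65)&(full[:,1]>-.25)&(full[:,1]<0.03)]
for lo,hi in [(.02,.03),(.045,.054),(.058,.068),(.095,.11)]:
    q=s[(s[:,2]>lo)&(s[:,2]<hi)]; print(lo,len(q), cv2.minAreaRect((q[:,:2]*1000).astype(np.float32)),np.median(q,0))
crop=a[150:330,200:480] if 0 else a
cv2.imwrite('pics/v1.png',np.vstack([cv2.resize(a,(800,600))]))
E
```

```text
[array([375.7109, 199.9284]), array([283.7581, 187.0327])]
top_bar_center 171 ((500.2236022949219, -386.0479736328125), (63.9700813293457, 30.166601181030273), 85.6631088256836) 0.023403834365014697
top_sleeve 482 ((493.1659851074219, -469.0860595703125), (107.79995727539062, 52.04458999633789), 85.42382049560547) 0.03866334798637072
0.02 882 ((568.8377075195312, -109.21088409423828), (191.64132690429688, 158.09121704101562), 83.62480163574219) [ 0.5403 -0.0908  0.0242]
0.045 176 ((580.59375, -111.03593444824219), (187.99497985839844, 154.38046264648438), 84.6711196899414) [ 0.5552 -0.1609  0.048 ]
0.058 338 ((578.3659057617188, -131.17599487304688), (119.861083984375, 263.6752624511719), 19.077293395996094) [ 0.549  -0.0969  0.0617]
0.095 47 ((601.2501831054688, -162.96888732910156), (77.00180053710938, 177.6239013671875), 53.331092834472656) [ 0.5226 -0.1449  0.1029]
```

View pics/v1.png

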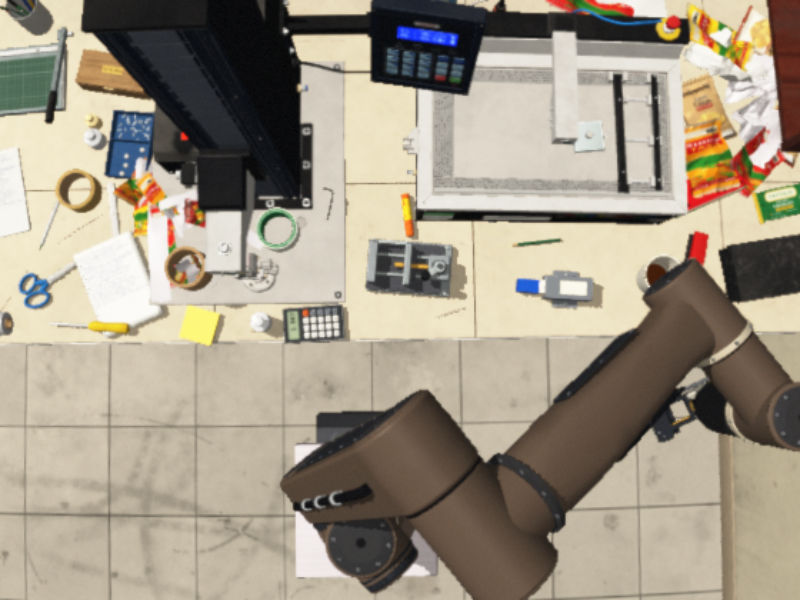

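View pics/scene1.png

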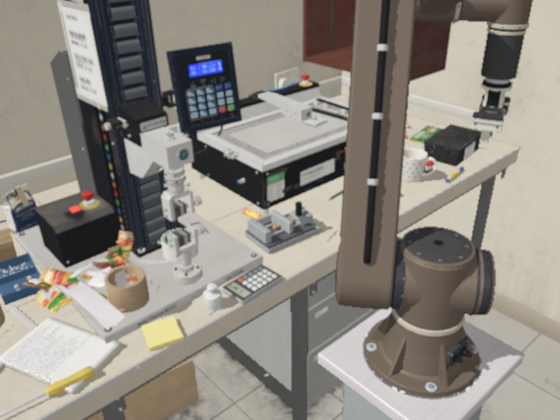

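```bash
python3 - <<'E'
from h import *
np.set_printoptions(precision=4,suppress=True)
z=np.load('pics/top.npz'); im=z['im']
cr=cv2.resize(im[160:215,250:325],None,fx=8,fy=8,interpolation=cv2.INTER_CUBIC); save(cr,'v2.png')
from scipy.optimize import minimize
# template fit: base outline at z 0-25 using both cams masks
P=np.vstack([np.load('pics/top_vise.npy')])
for lo,hi in [(.008,.13),(.02,.031),(.055,.07)]:
    q=P[(P[:,2]>lo)&(P[:,2]<hi)]; print(lo,len(q),cv2.minAreaRect((q[:,:2]*1000).astype(np.float32)))
q=P[P[:,2]>.093];print('knob',len(q),q.mean(0),(q.min(0)+q.max(0))/2)
Q=np.load('pics/scene_vise.npy');q=Q[Q[:,2]>.093];print('knob scene',len(q),q.mean(0),(q.min(0)+q.max(0))/2)
q=P[(P[:,2]>.03)];
g=np.zeros((55,75)); 
for r in range(165,210,3): print(' '.join('%3d'%(1000*h) for h in lift(np.arange(420)[:,None]*np.ones(560)==r,z['d'],'top')[255:322:3,2]))
E
```

```text
0.008 2131 ((547.6256713867188, -107.75373840332031), (192.0474090576172, 120.18362426757812), 84.77572631835938)
0.02 897 ((548.2388916015625, -106.90937805175781), (191.64132690429688, 116.63729095458984), 83.62480163574219)
0.055 381 ((551.7828979492188, -100.56181335449219), (172.90394592285156, 92.68806457519531), 84.26762390136719)
knob 32 [ 0.5183 -0.1402  0.101 ] [ 0.5187 -0.1403  0.1012]
knob scene 27 [ 0.5184 -0.1346  0.0998] [ 0.5192 -0.1338  0.0987]
  6   4  -8  -2   6   0   0   4  -4   2   1  -5  -5   1   0  -5   5   0   2   1   5   0  -3
 -3  25  25  20  55  46  49  51  -1  -5  -4  -6   2  -4   1   3  -2   0   0  -5   0   3   1
  0  58  60  22  28  20  30  39  32  43  65  18  21  26  22  21  12  17  16  15   2 -10  -9
 62  62  55  20  26  24  28  23  20  60  26  26  23  23  17  24  30  20  20  15   5  -4  -4
 -2  58  57  34  29  31  28  24  26  65  59  36  24  26  19  25  22  26  23  19   0   1  -1
  0  61  61  31  26  22  20  24  26  56  66  35  32  33  33  42  48  50  41  45   0   6   3
 61  59  60  27  25  22  19  22  20  61  32  35  27  26  46  48  57  62  47  17  -3  -1  -7
 -1  65  60  19  23  22  27  37  33  59  61  43  39  39  36  51  56  63  62  46   0  -2  -1
 -3  55  62  26  26  21  19  30  24  59  62  30  23  24  24  56  57  65  55  48   1   1   3
 59  67  21  31  30  39  30  38  34  62  35  33  20 100 100  56  45  48  48  14  -1  -2  -1
 57  65  59  21  25  31  22  25  29  58  59  28  21  76  96  43  49  38  44  49   5  -1  -2
 26  27  22  21  25  26  26  21  62  55  19  16  26  20  24  21  27  20  12   0   2   2   0
 20  29  23  29  26  21  25  22  23  23  19  22  18  19  21  28  27  21  17  15  -1   0   2
  0  -7  -3  -4   2  13  13  14  14   8  14  20  25  23  27  21  22  27  20  15   0   6   0
 -3  -1  -3   1  -3  -6   2  -1  -3  -6   4   6   0   1   0   1   1  -1   8  14  -1   2  -1
```

View pics/v2.png

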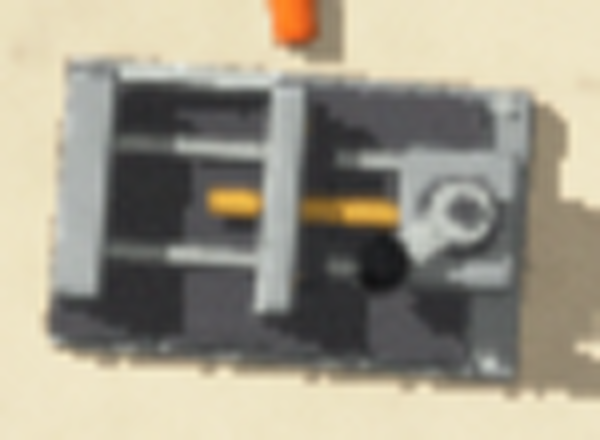

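Call:
drive_tool(targets=[[0.63, 0.6, 0, 0, 0, 1], [0.63, 0.6, 0, 0, 0, 1], [0.63, 0.6, 0, 0, 0, 1], [0.63, 0.6, 0, 0, 0, 1], [0.63, 0.6, 0, 0, 0, 1]], claw=1)

```text
t: 2.82
eef_pos: [0.3764, -0.5064, 0.2267]
ee_rot: [-3.141, -0.0, -2.236]
force: [1.0, -0.9, -0.6]
width: 0.0877
```

Call:
drive_tool(targets=[[0.63, 0.6, 0, 0, 0, 1], [0.63, 0.6, 0, 0, 0, 1], [0.63, 0.6, -0.5, 0, 0, 1], [0.63, 0.6, -0.5, 0, 0, 1], [0.63, 0.6, -0.5, 0, 0, 1]])

```text
t: 3.45
eef_pos: [0.5024, -0.3863, 0.1662]
ee_rot: [-3.141, -0.0, -1.712]
force: [-0.2, -0.4, 0.0]
width: 0.0877
```

Call:
drive_tool(targets=[[0, 0, -0.5, 0, 0, 0.6], [0, 0, 0, 0, 0, 0]])

```text
t: 3.7
eef_pos: [0.5009, -0.3863, 0.145]
ee_rot: [3.139, 0.001, -1.653]
force: [-0.2, 0.1, 0.7]
width: 0.0878
```

Call:
drive_tool(targets=[[0, 0, -0.9, 0, 0, 0], [0, 0, -0.9, 0, 0, 0], [0, 0, -0.9, 0, 0, 0], [0, 0, -0.8, 0, 0, 0], [0, 0, 0, 0, 0, 0]])

```text
t: 4.32
eef_pos: [0.5001, -0.3871, 0.0052]
ee_rot: [3.138, 0.001, -1.655]
force: [0.1, -0.7, 0.9]
width: 0.0872
```

Call:
drive_tool(targets=[[0, 0, 0, 0, 0, 0], [0, 0, 0, 0, 0, 0], [0, 0, 0, 0, 0, 0], [0, 0, 0, 0, 0, 0]], claw=0, newtons=25)

```text
t: 4.82
eef_pos: [0.5019, -0.3872, 0.0073]
ee_rot: [-3.141, -0.0, -1.653]
force: [0.1, -0.7, -0.7]
width: 0.0533
```

Call:
drive_tool(targets=[[0, 0, 0, 0, 0, 0], [0, 0, 0, 0, 0, 0], [0, 0, 0, 0, 0, 0], [0, 0, 0, 0, 0, 0], [0, 0, 0, 0, 0, 0]])

```text
t: 5.45
eef_pos: [0.5016, -0.3871, 0.0066]
ee_rot: [3.142, 0.0, -1.653]
force: [0.5, 0.9, 0.7]
width: 0.0298
```

Call:
drive_tool(targets=[[0.05, 0.6, 0, 0, 0, 0], [0.05, 0.6, 0, 0, 0, 0], [0.05, 0.6, 0, 0, 0, 0], [0.05, 0.6, 0, 0, 0, 0], [0.05, 0.6, 0, 0, 0, 0]])

```text
t: 6.08
eef_pos: [0.5116, -0.2664, 0.0065]
ee_rot: [-3.142, -0.0, -1.653]
force: [0.6, -1.1, -0.1]
width: 0.0296
```

Call:
drive_tool(targets=[[0, 0, 0.5, 0, 0, 0], [0, 0, 1, 0, 0, 0], [0, 0, 1, 0, 0, 0], [0, 0, 0, 0, 0, 0]])

```text
t: 6.58
eef_pos: [0.5138, -0.2676, 0.11]
ee_rot: [-3.135, -0.001, -1.652]
force: [0.4, -0.1, -1.2]
width: 0.0299
```

Call:
drive_tool(targets=[[0.08, -0.09, 0, 0, 0, -1], [0.08, -0.09, 0, 0, 0, -1], [0.08, -0.09, 0, 0, 0, -1], [0.08, -0.09, 0, 0, 0, -1], [0.08, -0.09, 0, 0, 0, -1]])

```text
t: 7.2
eef_pos: [0.527, -0.285, 0.1054]
ee_rot: [3.14, -0.0, -2.18]
force: [-0.2, 0.5, -0.1]
width: 0.03
```

Call:
drive_tool(targets=[[0.08, -0.09, 0, 0, 0, -1], [0.08, -0.09, 0, 0, 0, -1], [0.08, -0.09, 0, 0, 0, -1], [0.08, -0.09, 0, 0, 0, -1], [0.08, -0.09, 0, 0, 0, -1]])

```text
t: 7.82
eef_pos: [0.543, -0.303, 0.1053]
ee_rot: [3.14, -0.001, -2.704]
force: [-0.1, 0.4, -0.6]
width: 0.0297
```

Call:
drive_tool(targets=[[0.08, -0.09, 0, 0, 0, -1], [0.08, -0.09, 0, 0, 0, -1], [0.08, -0.09, 0, 0, 0, -1], [0.08, -0.09, 0, 0, 0, -1], [0.08, -0.09, 0, 0, 0, -1]])

```text
t: 8.45
eef_pos: [0.5591, -0.321, 0.1053]
ee_rot: [3.141, -0.002, 3.056]
force: [-0.3, -0.4, -1.9]
width: 0.0299
```

Call:
drive_tool(targets=[[0, 0, -1, 0, 0, -0.15], [0, 0, -0.9, 0, 0, 0], [0, 0, -0.5, 0, 0, 0], [0, 0, 0, 0, 0, 0]])

```text
t: 8.95
eef_pos: [0.5582, -0.3208, 0.0083]
ee_rot: [3.141, -0.004, 3.044]
force: [-0.2, 0.4, -1.5]
width: 0.0299
```

Call:
drive_tool(targets=[[0, 0, -0.04, 0, 0, 0], [0, 0, 0, 0, 0, 0]])

```text
t: 9.2
eef_pos: [0.5598, -0.3212, 0.0095]
ee_rot: [-3.142, 0.001, 3.044]
force: [0.5, -0.4, -1.3]
width: 0.0299
```

Call:
drive_tool(targets=[[0, 0, 0, 0, 0, 0], [0, 0, 0, 0, 0, 0], [0, 0, 0, 0, 0, 0]], claw=0.7)

```text
t: 9.57
eef_pos: [0.5598, -0.3212, 0.0093]
ee_rot: [-3.141, 0.001, 3.044]
force: [-0.4, -0.0, -0.8]
width: 0.0544
```

Call:
drive_tool(targets=[[0, 0, 1, 0, 0, 0], [0, 0, 1, 0, 0, 0], [-1, 0, 0, 0, 0, 0], [-1, 0, 0, 0, 0, 0], [0, 0, 0, 0, 0, 0]])

```text
t: 10.2
eef_pos: [0.4771, -0.3209, 0.0895]
ee_rot: [3.141, -0.0, 3.043]
force: [0.9, -0.4, 0.3]
width: 0.0613
```

```bash
python3 - <<'E'
from h import *
np.set_printoptions(precision=4,suppress=True)
im,d=arm.grab_frame('top'); np.savez('pics/top2',im=im,d=d); save(im,'t2.png')
for t in ['bar_center','bar_blue_end']:
    r=arm.landmark_of(t,'top'); print(t,[(round(x['score'],2),w(x['point'],'top')) for x in r[:2]])
r=arm.cut_out('bar_center','top')
if r: 
    P=lift(r[0]['pixels'],d,'top');P=P[(P[:,2]>.014)&(P[:,2]<.035)]; print(r[0]['score'],len(P),cv2.minAreaRect((P[:,:2]*1000).astype(np.float32)),P.min(0),P.max(0))
im2,d=arm.grab_frame('scene')
save(np.vstack([cv2.resize(im[150:260,240:440],(800,440))]),'v3.png'); save(im2,'s2.png')
E
```

```text
bar_center []
bar_blue_end []
0.72 410 ((552.4490966796875, -48.900211334228516), (73.45348358154297, 118.26203155517578), 84.7418441772461) [ 0.4942 -0.0845  0.0143] [ 0.6137 -0.0096  0.0348]
```

View pics/v3.png

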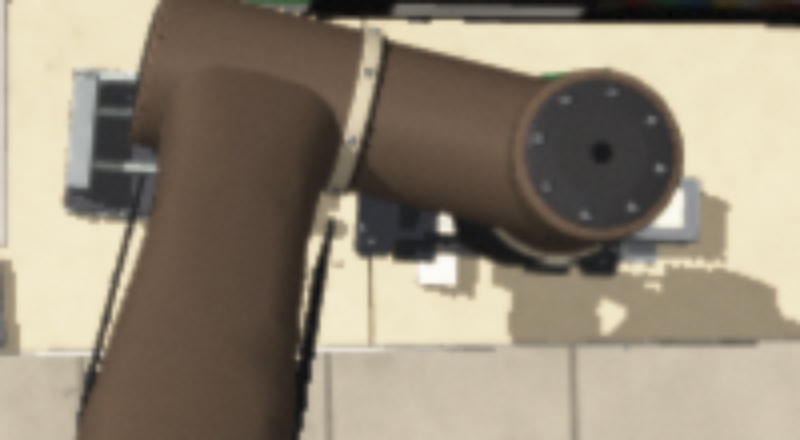

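```bash
python3 - <<'E'
from h import *
z=np.load('pics/top2.npz'); im=z['im'].astype(int); m=np.zeros((420,560),bool); m[208:226,342:358]=1
m&=(im.min(2)>190)&(im.max(2)-im.min(2)<30)
P=lift(m,z['d'],'top'); P=P[P[:,2]>.01]; print(len(P),P.min(0),P.max(0),np.median(P,0),cv2.minAreaRect((P[:,:2]*1000).astype(np.float32)))
E
```

```text
59 [ 0.43536477 -0.32405517  0.01034207] [ 0.45531745 -0.29486587  0.03101826] [ 0.44493283 -0.3104862   0.0221065 ] ((445.45855712890625, -309.4576721191406), (29.298025131225586, 19.76386070251465), 89.10067749023438)
```

Call:
drive_tool(targets=[[-0.6, 0.26, 0, 0, 0, 0], [0, 0, -0.7, 0, 0, 0], [0, 0, -0.7, 0, 0, 0], [0, 0, -0.68, 0, 0, 0], [0, 0, 0, 0, 0, 0]])

```text
t: 11.08
eef_pos: [0.4546, -0.3102, 0.0037]
ee_rot: [3.141, -0.004, 3.044]
force: [0.1, 0.7, -0.0]
width: 0.0613
```

Call:
drive_tool(targets=[[0, 0, 0, 0, 0, 0], [0, 0, 0, 0, 0, 0], [0, 0, 0, 0, 0, 0], [0, 0, 0, 0, 0, 0], [0, 0, 0, 0, 0, 0]], claw=0, newtons=40)

```text
t: 11.7
eef_pos: [0.456, -0.3108, 0.0064]
ee_rot: [-3.141, 0.001, 3.044]
force: [-0.9, 1.3, 6.5]
width: 0.0298
```

Call:
drive_tool(targets=[[0, 0, 0, 0, 0, 0], [0, 0, 0, 0, 0, 0]])

```text
t: 11.95
eef_pos: [0.456, -0.3108, 0.0064]
ee_rot: [-3.141, 0.001, 3.044]
force: [-1.0, 0.1, 6.7]
width: 0.0297
```

Call:
drive_tool(targets=[[0, 0, 1, 0, 0, 0], [0, 0, 1, 0, 0, 0], [0, 0, 1, 0, 0, 0], [0, 0, 0.4, 0, 0, 0], [0, 0.6, 0, 0, 0, 0]])

```text
t: 12.58
eef_pos: [0.456, -0.2873, 0.1426]
ee_rot: [-3.141, 0.002, 3.042]
force: [-1.3, 0.2, -2.1]
width: 0.0297
```

Call:
drive_tool(targets=[[0, 1, 0, 0, 0, 0], [0, 1, 0, 0, 0, 0], [0, 1, 0, 0, 0, 0], [0, 1, 0, 0, 0, 0], [-0.1, 1, 0, 0, 0, 0]])

```text
t: 13.2
eef_pos: [0.4509, -0.0855, 0.141]
ee_rot: [-3.141, -0.001, 3.044]
force: [0.8, 0.1, -0.7]
width: 0.0297
```

Call:
drive_tool(targets=[[0, 1, 0, 0, 0, 0], [0, 0, 0, 0, 0, 0]])

```text
t: 13.45
eef_pos: [0.4511, -0.0449, 0.1412]
ee_rot: [3.142, -0.001, 3.047]
force: [0.3, -0.6, -0.5]
width: 0.03
```

```bash
python3 - <<'E'
from h import *
np.set_printoptions(precision=4,suppress=True)
for c in ['top','scene']:
    im,d=arm.grab_frame(c); np.savez('pics/'+c+'3',im=im,d=d)
    for t in ['bar_center','bar_blue_end','vise_stop','vise']:
        r=arm.landmark_of(t,c); print(c,t,[(round(x['score'],2),w(x['point'],c)) for x in r[:2]])
    save(cv2.resize(im[150:240,230:350],(640,480)) if c=='top' else cv2.resize(im[130:280,200:400],(800,600)),c+'v4.png')
a=cv2.imread('pics/topv4.png');b=cv2.imread('pics/scenev4.png'); cv2.imwrite('pics/v4.png',np.hstack([cv2.resize(a,(400,300)),cv2.resize(b,(400,300))]))
E
```

```text
top bar_center []
top bar_blue_end [(0.62, array([ 0.587 , -0.0614,  0.1487]))]
top vise_stop [(0.76, array([ 0.6015, -0.0716,  0.0244]))]
top vise [(0.73, array([ 0.5488, -0.1022, -0.0028]))]
scene bar_center [(0.58, array([ 0.5091, -0.0507,  0.1418])), (0.2, array([ 0.5489, -0.1019, -0.0011]))]
scene bar_blue_end []
scene vise_stop [(0.55, array([ 0.6023, -0.0642,  0.0254]))]
scene vise [(0.58, array([ 0.5514, -0.1018, -0.0012]))]
```

View pics/v4.png

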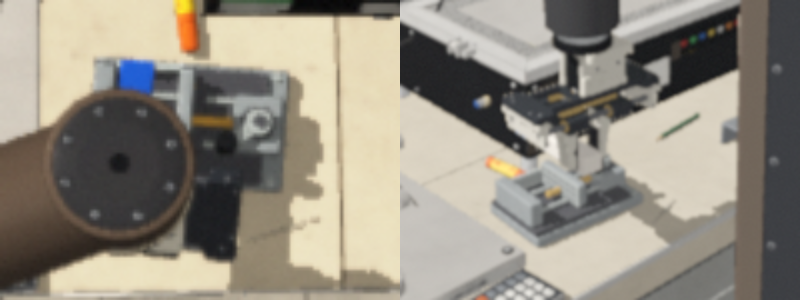

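```bash
python3 - <<'E'
from h import *
np.set_printoptions(precision=4,suppress=True)
c=arm.get_calibration('top')
def at(u,v,z):
    n=cv2.undistortPoints(np.array([[[u,v]]],float),c['mtx'],c['dist_coeffs'])[0,0]; r=Rm(c)@[n[0],-n[1],-1]
    return c['origin']+r*(z-c['origin'][2])/r[2]
f=lambda X,Y:at(250+(X-3.5)/8,160+(Y-3.5)/8,.063)
for n,X,Y in [('fix far',115,80),('fix near',101,296),('mov far',273,88),('mov near',254,308),('fixouter far',66,72),('fixouter near',52,292),('mov R far',306,90)]: print(n,f(X,Y))
g=lambda X,Y:at(250+(X-3.5)/8,160+(Y-3.5)/8,.025)
print('hub',at(250+463/8,160+210/8,.063)); print('knobtop',at(250+377/8,160+260/8,.1035))
im=np.load('pics/top3.npz')['im'].astype(int); m=(im[:,:,2]>150)&(im[:,:,0]<90); m[:, :250]=0;m[:,300:]=0;m[:150]=0;m[200:]=0
v,u=np.nonzero(m); print(u.min(),u.max(),v.min(),v.max()); 
for V in range(v.min(),v.max()+1): uu=u[v==V]; print(V,at(uu.min()-.5,V,.159)[:2],at(uu.max()+.5,V,.159)[:2])
E
```

```text
fix far [ 0.5976 -0.0371  0.063 ]
fix near [ 0.5114 -0.0305  0.063 ]
mov far [ 0.5935 -0.0997  0.063 ]
mov near [ 0.5058 -0.0908  0.063 ]
fixouter far [ 0.601  -0.0176  0.063 ]
fixouter near [ 0.5132 -0.0111  0.063 ]
mov R far [ 0.5925 -0.1128  0.063 ]
hub [ 0.5422 -0.1756  0.063 ]
knobtop [ 0.518  -0.1389  0.1035]
266 275 168 177
168 [ 0.5863 -0.046 ] [ 0.5861 -0.0579]
169 [ 0.5833 -0.046 ] [ 0.5829 -0.0728]
170 [ 0.5803 -0.0429] [ 0.5799 -0.0727]
171 [ 0.5773 -0.0429] [ 0.5769 -0.0727]
172 [ 0.5743 -0.0429] [ 0.5739 -0.0726]
173 [ 0.5713 -0.0428] [ 0.5709 -0.0726]
174 [ 0.5683 -0.0428] [ 0.5679 -0.0726]
175 [ 0.5653 -0.0428] [ 0.5649 -0.0725]
176 [ 0.5622 -0.0457] [ 0.5619 -0.0695]
177 [ 0.559  -0.0605] [ 0.5589 -0.0695]
```

Call:
drive_tool(targets=[[0, 0, -0.7, 0, 0, 0], [0, 0, -0.7, 0, 0, 0], [0, 0, -0.7, 0, 0, 0], [0, 0, -0.5, 0, 0, 0], [0, 0, 0, 0, 0, 0]])

```text
t: 14.58
eef_pos: [0.4505, -0.0473, 0.0366]
ee_rot: [-3.14, -0.003, 3.043]
force: [-0.3, -1.0, -0.2]
width: 0.03
```

Call:
drive_tool(targets=[[0, 0.1, -0.1, 0, 0, 0], [0, 0, 0, 0, 0, 0]])

```text
t: 14.82
eef_pos: [0.4521, -0.0424, 0.0343]
ee_rot: [3.141, 0.001, 3.044]
force: [0.2, -0.4, -1.0]
width: 0.0297
```

Call:
drive_tool(targets=[[0, 0, -0.06, 0, 0, 0], [0.1, -0.01, 0, 0, 0, 0], [0.1, -0.01, 0, 0, 0, 0], [0, 0, 0, 0, 0, 0]])

```text
t: 15.32
eef_pos: [0.4602, -0.0435, 0.0315]
ee_rot: [3.141, 0.001, 3.044]
force: [-1.0, 0.3, -0.4]
width: 0.0295
```

Call:
drive_tool(targets=[[0.05, 0, 0, 0, 0, 0], [0.05, 0, 0, 0, 0, 0], [0, 0, 0, 0, 0, 0]])

```text
t: 15.7
eef_pos: [0.4623, -0.0438, 0.0313]
ee_rot: [-3.141, -0.002, 3.044]
force: [-6.0, 1.7, 7.3]
width: 0.0297
```

Call:
drive_tool(targets=[[0, 0, 0, 0, 0, 0], [0, 0, 0, 0, 0, 0], [0, 0, 0, 0, 0, 0]], claw=0.6)

```text
t: 16.08
eef_pos: [0.4639, -0.0435, 0.0314]
ee_rot: [3.141, 0.0, 3.044]
force: [0.2, -1.0, -0.5]
width: 0.0509
```

Call:
drive_tool(targets=[[0, 0, 0.7, 0, 0, 0], [0, 0, 1, 0, 0, 0], [0, 0, 1, 0, 0, 0], [-0.6, 0, 1, 0, 0, 0], [-0.6, -0.8, 0.3, 0, 0, 0]])

```text
t: 16.7
eef_pos: [0.4166, -0.0748, 0.1939]
ee_rot: [3.14, 0.004, 3.046]
force: [0.9, -0.6, -0.3]
width: 0.0526
```

Call:
drive_tool(targets=[[0, -1, 0, 0, 0, 0], [0, -1, 0, 0, 0, 0], [0, -1, 0, 0, 0, 0], [0, -1, 0, 0, 0, 0], [0, 0, 0, 0, 0, 0]])

```text
t: 17.32
eef_pos: [0.4153, -0.2375, 0.191]
ee_rot: [-3.141, -0.001, 3.041]
force: [0.4, 0.1, -1.1]
width: 0.0525
```

```bash
cat > look.py <<'E'
import sys
from h import *
np.set_printoptions(precision=4,suppress=True)
k=sys.argv[1]
for c in ['top','scene']:
    im,d=arm.grab_frame(c); np.savez('pics/'+c+k,im=im,d=d)
    for t in ['bar_center','bar_blue_end','vise_stop','knob_mid','crank_axis','vise']:
        r=arm.landmark_of(t,c); print(c,t,[(round(x['score'],2),w(x['point'],c)) for x in r[:2]])
    cv2.imwrite('pics/tmp_'+c+'.png',cv2.resize(im[155:230,250:330] if c=='top' else im[190:270,220:340],(400,375),interpolation=cv2.INTER_CUBIC)[:,:,::-1])
cv2.imwrite('pics/v'+k+'.png',np.hstack([cv2.imread('pics/tmp_top.png'),cv2.imread('pics/tmp_scene.png')]))
E
python3 look.py 5
```

```text
top bar_center [(0.53, array([ 0.52  , -0.0474,  0.0373])), (0.26, array([ 0.4235,  0.3708, -0.0027]))]
top bar_blue_end [(0.63, array([ 0.6011, -0.0577,  0.0416]))]
top vise_stop [(0.87, array([ 0.6003, -0.0704,  0.0225]))]
top knob_mid [(0.28, array([ 0.4965, -0.467 , -0.0017]))]
top crank_axis [(0.9, array([ 0.5482, -0.174 ,  0.0823]))]
top vise [(0.63, array([ 0.5452, -0.1024, -0.0005])), (0.16, array([ 0.5185, -0.0485,  0.0368]))]
scene bar_center [(0.81, array([ 0.522 , -0.0465,  0.0344])), (0.57, array([ 0.5498, -0.1013, -0.0002]))]
scene bar_blue_end [(0.74, array([ 0.5984, -0.0595,  0.0317]))]
scene vise_stop [(0.55, array([ 0.6012, -0.0669,  0.0264]))]
scene knob_mid [(0.47, array([ 0.5242, -0.1401,  0.0803]))]
scene crank_axis [(0.63, array([ 0.5441, -0.1716,  0.0833])), (0.3, array([ 0.6039, -0.058 ,  0.0316]))]
scene vise [(0.61, array([ 0.5494, -0.1035, -0.0012])), (0.26, array([ 0.5199, -0.0455,  0.0363]))]
```

View pics/v5.png

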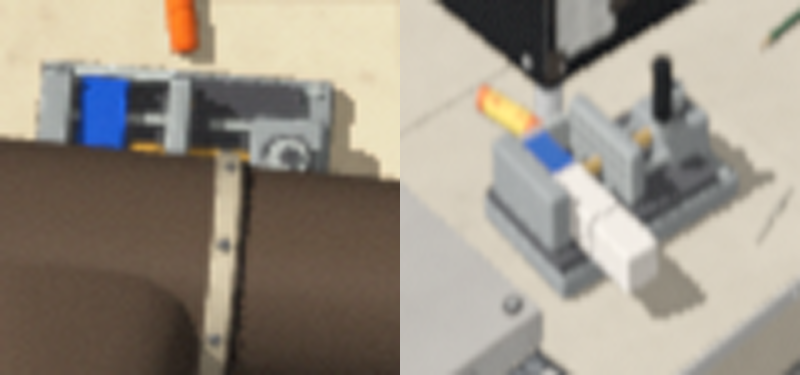

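```bash
python3 - <<'E'
from h import *
z=np.load('pics/top.npz'); F=lift(np.ones((420,560),bool),z['d'],'top')
for zmin in (.03,.1,.2):
  s=F[(F[:,2]>zmin)&(F[:,0]>.61)&(F[:,0]<.95)]
  for a in np.arange(-.35,.1,.05):
    q=s[(s[:,1]>a)&(s[:,1]<a+.05)]
    if len(q): i=q[:,0].argmin(); print(zmin,round(a,2),q[i].round(3), 'zmax',q[:,2].max().round(2))
E
```

```text
0.03 -0.35 [ 0.643 -0.335  0.086] zmax 0.19
0.03 -0.3 [ 0.644 -0.289  0.175] zmax 0.19
0.03 -0.25 [ 0.645 -0.234  0.188] zmax 0.47
0.03 -0.2 [ 0.646 -0.19   0.184] zmax 0.48
0.03 -0.15 [ 0.648 -0.137  0.178] zmax 0.48
0.03 -0.1 [ 0.775 -0.095  0.184] zmax 0.48
0.03 -0.05 [ 0.901 -0.04   0.237] zmax 0.47
0.03 -0.0 [0.612 0.041 0.032] zmax 0.04
0.03 0.05 [0.612 0.063 0.037] zmax 0.04
0.1 -0.35 [ 0.643 -0.334  0.176] zmax 0.19
0.1 -0.3 [ 0.644 -0.289  0.175] zmax 0.19
0.1 -0.25 [ 0.645 -0.234  0.188] zmax 0.47
0.1 -0.2 [ 0.646 -0.19   0.184] zmax 0.48
0.1 -0.15 [ 0.648 -0.137  0.178] zmax 0.48
0.1 -0.1 [ 0.775 -0.095  0.184] zmax 0.48
0.1 -0.05 [ 0.901 -0.04   0.237] zmax 0.47
0.2 -0.25 [ 0.872 -0.222  0.243] zmax 0.47
0.2 -0.2 [ 0.877 -0.198  0.23 ] zmax 0.48
0.2 -0.15 [ 0.885 -0.139  0.235] zmax 0.48
0.2 -0.1 [ 0.894 -0.096  0.23 ] zmax 0.48
0.2 -0.05 [ 0.901 -0.04   0.237] zmax 0.47
```

Call:
drive_tool(targets=[[0.65, 0.6, 0, 0, 0, 0], [0.65, 0.6, 0, 0, 0, 0], [0.65, 0.6, 0, 0, 0, 0], [0.65, 0.6, 0, 0, 0, 0], [0, 0, 0, 0, 0, 0]])

```text
t: 18.65
eef_pos: [0.521, -0.1382, 0.191]
ee_rot: [-3.141, -0.0, 3.046]
force: [0.4, -0.2, -0.3]
width: 0.0525
```

Call:
drive_tool(targets=[[0, -0.04, -0.8, 0, 0, 0.9], [0, 0, -0.8, 0, 0, 0], [0, 0, -0.8, 0, 0, 0], [0, 0, -0.6, 0, 0, 0], [0, 0, 0, 0, 0, 0]])

```text
t: 19.27
eef_pos: [0.5178, -0.1416, 0.0698]
ee_rot: [-3.141, -0.004, 3.137]
force: [0.2, -0.2, 0.6]
width: 0.0522
```

Call:
drive_tool(targets=[[0, 0, 0, 0, 0, 0], [0, 0, 0, 0, 0, 0], [0, 0, 0, 0, 0, 0], [0, 0, 0, 0, 0, 0], [0, 0, 0, 0, 0, 0]], claw=0, newtons=25)

```text
t: 19.9
eef_pos: [0.5198, -0.1408, 0.0719]
ee_rot: [3.141, 0.001, 3.138]
force: [-1.5, 3.0, 6.7]
width: 0.0194
```

```bash
python3 - <<'E'
from h import *
s=arm.get_state(); print(s['eef_pos'],s['force'],s['moment'],s['width'],s['ee_rot'])
E
```

```text
[ 0.51982958 -0.14084419  0.07187855] [-1.54896061  3.04128391  6.73025968] [1.35630581 0.6324933  0.01420553] 0.019414429331546117 [3.14130631e+00 7.17630860e-04 3.13831878e+00]
```

Call:
drive_tool(targets=[[0, 0, 0.06, 0, 0, 0], [0.37, 0.18, 0, 0, 0, 0], [0.42, 0.015, 0, 0, 0, 0], [0, 0, 0, 0, 0, 0]])

```text
t: 20.4
eef_pos: [0.5517, -0.1334, 0.0724]
ee_rot: [-3.141, -0.002, 3.138]
force: [1.7, -1.5, -15.0]
width: 0.0193
```

Call:
drive_tool(targets=[[0.39, -0.155, 0, 0, 0, 0], [0.29, -0.3, 0, 0, 0, 0], [0.14, -0.39, 0, 0, 0, 0], [0, 0, 0, 0, 0, 0]])

```text
t: 20.9
eef_pos: [0.5837, -0.1686, 0.0726]
ee_rot: [-3.141, -0.001, 3.136]
force: [3.4, -1.7, -23.8]
width: 0.0192
```

Call:
drive_tool(targets=[[-0.03, -0.415, -0.05, 0, 0, 0], [-0.2, -0.367, 0, 0, 0, 0], [-0.33, -0.257, 0, 0, 0, 0], [-0.4, -0.1, 0, 0, 0, 0], [-0.41, 0.07, 0, 0, 0, 0]])

```text
t: 21.52
eef_pos: [0.5295, -0.2102, 0.0723]
ee_rot: [3.141, 0.003, 3.137]
force: [6.2, 11.0, -13.6]
width: 0.019
```

Call:
drive_tool(targets=[[-0.335, 0.25, -0.03, 0, 0, 0], [-0.22, 0.353, 0, 0, 0, 0], [-0.06, 0.41, 0, 0, 0, 0], [0.115, 0.4, 0, 0, 0, 0], [0.27, 0.31, 0, 0, 0, 0]])

```text
t: 22.15
eef_pos: [0.5206, -0.14, 0.0719]
ee_rot: [-3.141, 0.001, 3.139]
force: [0.3, -6.1, 0.7]
width: 0.019
```

```bash
python3 look.py 6
```

```text
top bar_center [(0.6, array([ 0.5217, -0.0476,  0.0339]))]
top bar_blue_end []
top vise_stop []
top knob_mid []
top crank_axis []
top vise []
scene bar_center [(0.75, array([ 0.5209, -0.0497,  0.0342]))]
scene bar_blue_end [(0.96, array([ 0.5994, -0.0603,  0.0331]))]
scene vise_stop [(0.84, array([ 0.6036, -0.0647,  0.0281]))]
scene knob_mid [(0.43, array([ 0.5232, -0.1405,  0.083 ]))]
scene crank_axis [(0.84, array([ 0.5461, -0.1719,  0.0761]))]
scene vise [(0.64, array([ 0.5501, -0.1018, -0.0008]))]
```

View pics/v6.png

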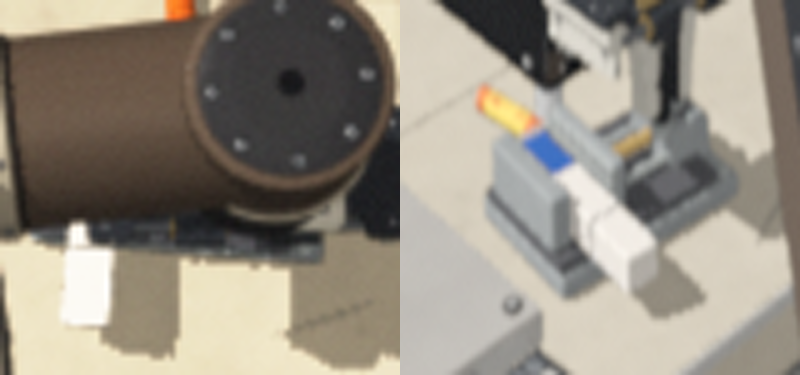

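Call:
drive_tool(targets=[[0.37, 0.16, 0, 0, 0, 0], [0.42, 0.015, 0, 0, 0, 0], [0.39, -0.155, 0, 0, 0, 0], [0.29, -0.3, 0, 0, 0, 0], [0.14, -0.39, 0, 0, 0, 0]])

```text
t: 23.48
eef_pos: [0.5843, -0.1681, 0.0716]
ee_rot: [-3.141, -0.001, 3.139]
force: [-11.7, 1.2, 14.5]
width: 0.0193
```

Call:
drive_tool(targets=[[-0.03, -0.415, 0, 0, 0, 0], [-0.2, -0.367, 0, 0, 0, 0], [-0.33, -0.25, 0, 0, 0, 0], [0, 0, 0, 0, 0, 0]])

```text
t: 23.98
eef_pos: [0.5619, -0.2087, 0.0718]
ee_rot: [3.141, 0.001, 3.138]
force: [-5.3, 4.6, 8.5]
width: 0.0194
```

```bash
python3 look.py 7
```

```text
top bar_center []
top bar_blue_end []
top vise_stop [(0.73, array([ 0.5985, -0.069 ,  0.0244]))]
top knob_mid [(0.18, array([ 0.5996, -0.071 ,  0.0281]))]
top crank_axis [(0.81, array([ 0.5436, -0.1727,  0.0842]))]
top vise [(0.59, array([ 0.5469, -0.0988,  0.0008])), (0.31, array([ 0.4197,  0.3702, -0.003 ]))]
scene bar_center [(0.82, array([ 0.5211, -0.0469,  0.0351])), (0.38, array([ 0.6005, -0.0486,  0.0323]))]
scene bar_blue_end [(0.71, array([ 0.6027, -0.0552,  0.0342]))]
scene vise_stop [(0.74, array([ 0.4264,  0.2276, -0.0002])), (0.65, array([ 0.602 , -0.0664,  0.026 ]))]
scene knob_mid [(0.4, array([ 0.5616, -0.2117,  0.0821]))]
scene crank_axis [(0.81, array([ 0.5453, -0.1697,  0.0813])), (0.69, array([0.4233, 0.1143, 0.0036]))]
scene vise [(0.56, array([ 0.5464, -0.1007, -0.0016]))]
```

View pics/v7.png

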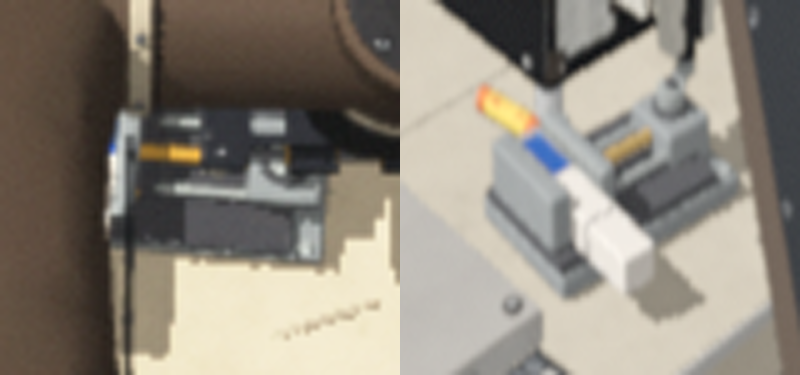

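Call:
drive_tool(targets=[[-0.4, -0.11, 0, 0, 0, 0], [-0.41, 0.07, 0, 0, 0, 0], [-0.34, 0.24, 0, 0, 0, 0], [0, 0, 0, 0, 0, 0]])

```text
t: 25.18
eef_pos: [0.5196, -0.2038, 0.0724]
ee_rot: [-3.137, 0.008, 3.14]
force: [11.8, -22.8, -7.5]
width: 0.0193
```

Call:
drive_tool(targets=[[-0.13, 0.16, 0, 0, 0, 0], [-0.1, 0.19, 0, 0, 0, 0], [0, 0, 0, 0, 0, 0]])

```text
t: 25.55
eef_pos: [0.5054, -0.1878, 0.0704]
ee_rot: [-3.141, -0.001, 3.137]
force: [0.7, -0.1, 0.1]
width: 0.0158
```

Call:
drive_tool(targets=[[0, 0, 0, 0, 0, 0], [0, 0, 0, 0, 0, 0], [0, 0, 0, 0, 0, 0]], claw=0.6)

```text
t: 25.92
eef_pos: [0.507, -0.1867, 0.0705]
ee_rot: [3.141, -0.0, 3.139]
force: [-0.5, 0.4, 0.1]
width: 0.0404
```

Call:
drive_tool(targets=[[0, 0, 0.8, 0, 0, 0], [0, 0, 1, 0, 0, 0], [0, 0, 1, 0, 0, 0], [0, -0.6, 0.6, 0, 0, 0], [0, -1, 0, 0, 0, 0]])

```text
t: 26.55
eef_pos: [0.5085, -0.2511, 0.2094]
ee_rot: [-3.141, 0.005, 3.141]
force: [0.6, -0.2, -1.0]
width: 0.0525
```

Call:
drive_tool(targets=[[-0.5, -1, 0, 0, 0, 0], [-0.5, -1, 0, 0, 0, 0], [0, -1, 0, 0, 0, 0], [0, -1, 0, 0, 0, 0], [0, -1, 0, 0, 0, 0]])

```text
t: 27.18
eef_pos: [0.4668, -0.4521, 0.2064]
ee_rot: [3.141, 0.0, 3.139]
force: [-0.0, 0.9, -0.8]
width: 0.0527
```

```bash
python3 look.py 8; python3 - <<'E'
from h import *
im=np.load('pics/top8.npz')['im']; sc=np.load('pics/scene8.npz')['im']
a=cv2.resize(im[158:215,252:326],(600,462),interpolation=cv2.INTER_CUBIC); save(np.hstack([a[:,:400],cv2.resize(sc[195:260,240:296],(400,462),interpolation=cv2.INTER_CUBIC)]) if 0 else a,'v8t.png')
E
```

```text
top bar_center [(0.87, array([ 0.519 , -0.0433,  0.0381]))]
top bar_blue_end []
top vise_stop [(0.86, array([ 0.5974, -0.072 ,  0.024 ]))]
top knob_mid []
top crank_axis [(0.86, array([ 0.5451, -0.1729,  0.0823]))]
top vise [(0.56, array([ 0.5478, -0.1048, -0.0017]))]
scene bar_center [(0.59, array([ 0.521 , -0.0437,  0.0338]))]
scene bar_blue_end [(0.58, array([ 0.6013, -0.0538,  0.0316]))]
scene vise_stop [(0.69, array([ 0.5985, -0.0695,  0.0218]))]
scene knob_mid [(0.68, array([ 0.537 , -0.2139,  0.0798]))]
scene crank_axis [(0.81, array([ 0.5449, -0.1723,  0.0795]))]
scene vise [(0.86, array([ 0.5509, -0.1018,  0.0001]))]
```

View pics/v8.png

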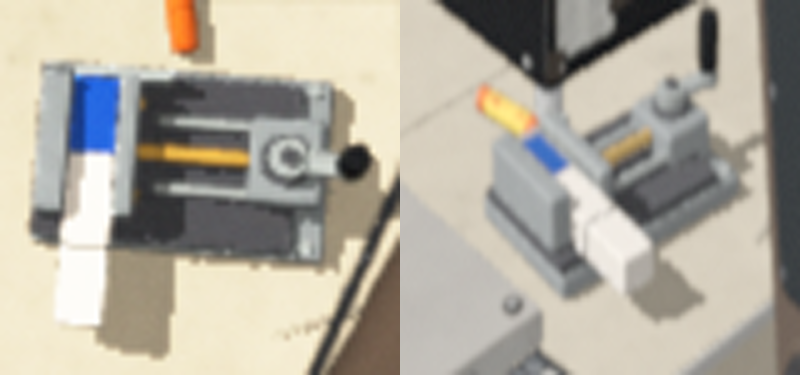

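```bash
python3 - <<'E'
from h import *
c=arm.get_calibration('top')
def at(u,v,z):
    n=cv2.undistortPoints(np.array([[[u,v]]],float),c['mtx'],c['dist_coeffs'])[0,0]; r=Rm(c)@[n[0],-n[1],-1]
    return c['origin']+r*(z-c['origin'][2])/r[2]
im=np.load('pics/top8.npz')['im'].astype(int); m=(im.max(2)<60); m[:,:314]=0;m[:,327:]=0;m[:181]=0;m[194:]=0
v,u=np.nonzero(m); print(len(u),u.mean(),v.mean(),at(u.mean(),v.mean(),.1035), at((u.min()+u.max())/2,(v.min()+v.max())/2,.1035))
E
```

```text
28 320.25 187.25 [ 0.53339501 -0.21070094  0.1035    ] [ 0.53260721 -0.21145616  0.1035    ]
```

Call:
drive_tool(targets=[[0.35, 1, 0, 0, 0, 1], [0.35, 1, 0, 0, 0, 1], [0.35, 1, 0, 0, 0, 1], [0.35, 1, 0, 0, 0, 1], [0.35, 1, 0, 0, 0, 1]])

```text
t: 28.5
eef_pos: [0.5371, -0.2497, 0.2068]
ee_rot: [-3.141, 0.0, -2.618]
force: [1.3, -0.0, -1.0]
width: 0.0526
```

Call:
drive_tool(targets=[[-0.05, 0.95, 0, 0, 0, 1], [0, 0, -0.8, 0, 0, 0.7], [0, 0, -0.9, 0, 0, 0], [0, 0, -0.9, 0, 0, 0], [0, 0, -0.75, 0, 0, 0]])

```text
t: 29.12
eef_pos: [0.5345, -0.2129, 0.0714]
ee_rot: [3.141, -0.0, -2.443]
force: [0.2, -0.1, 0.0]
width: 0.0527
```

Call:
drive_tool(targets=[[0, 0, 0, 0, 0, 0], [0, 0, 0, 0, 0, 0], [0, 0, 0, 0, 0, 0], [0, 0, 0, 0, 0, 0], [0, 0, 0, 0, 0, 0]], claw=0, newtons=60)

```text
t: 29.75
eef_pos: [0.5358, -0.2134, 0.0738]
ee_rot: [-3.14, 0.001, -2.443]
force: [0.4, -1.3, 6.6]
width: 0.0185
```

Call:
drive_tool(targets=[[0, 0, 0, 0, 0, 0], [0, 0, 0, 0, 0, 0]])

```text
t: 30.0
eef_pos: [0.5358, -0.2134, 0.0738]
ee_rot: [-3.14, 0.001, -2.443]
force: [-1.5, -1.6, 7.1]
width: 0.019
```

Call:
drive_tool(targets=[[-0.2, 0.07, 0, 0, 0, 0], [-0.18, 0.11, 0, 0, 0, 0], [-0.15, 0.14, 0, 0, 0, 0], [0, 0, 0, 0, 0, 0]])

```text
t: 30.5
eef_pos: [0.5175, -0.2041, 0.0742]
ee_rot: [-3.133, 0.002, -2.442]
force: [11.5, -28.2, -8.6]
width: 0.0186
```

Call:
drive_tool(targets=[[-0.12, 0.17, 0, 0, 0, 0], [-0.08, 0.19, 0, 0, 0, 0], [0, 0, 0, 0, 0, 0]])

```text
t: 30.88
eef_pos: [0.5092, -0.1935, 0.0745]
ee_rot: [-3.13, -0.002, -2.441]
force: [12.3, -55.7, -14.9]
width: 0.0186
```

Call:
drive_tool(targets=[[0.04, -0.1, 0, 0, 0, 0], [0, 0, 0, 0, 0, 0]])

```text
t: 31.12
eef_pos: [0.5116, -0.1972, 0.0745]
ee_rot: [-3.13, -0.0, -2.442]
force: [13.4, -50.9, -14.2]
width: 0.0186
```

```bash
python3 look.py 9; python3 - <<'E'
from h import *
sc=np.load('pics/scene9.npz')['im']; s8=np.load('pics/scene8.npz')['im']
f=lambda s:cv2.resize(s[195:260,240:320],(400,325),interpolation=cv2.INTER_CUBIC)
save(np.hstack([f(s8),f(sc)]),'v9b.png')
E
```

```text
top bar_center [(0.49, array([ 0.5227, -0.0427,  0.0383]))]
top bar_blue_end []
top vise_stop [(0.47, array([ 0.4296,  0.23  , -0.0025]))]
top knob_mid [(0.34, array([ 0.5484, -0.1061, -0.0026]))]
top crank_axis []
top vise [(0.55, array([ 0.5467, -0.1046,  0.0015]))]
scene bar_center [(0.92, array([ 0.5216, -0.0395,  0.0323]))]
scene bar_blue_end [(0.68, array([ 0.5508, -0.0995,  0.0018])), (0.62, array([ 0.6007, -0.0528,  0.0319]))]
scene vise_stop [(0.7, array([ 0.5498, -0.1007, -0.0003])), (0.55, array([ 0.603 , -0.0648,  0.0291]))]
scene knob_mid []
scene crank_axis [(0.75, array([ 0.6014, -0.0643,  0.0254])), (0.71, array([ 0.5442, -0.1684,  0.0803]))]
scene vise [(0.62, array([ 0.5486, -0.1013, -0.0003]))]
```

View pics/v9b.png

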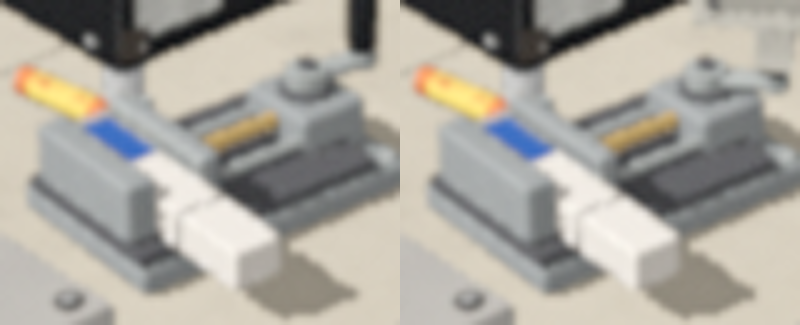

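Call:
drive_tool(targets=[[0.09, -0.17, 0, 0, 0, 0], [0.13, -0.15, 0, 0, 0, 0], [0.15, -0.13, 0, 0, 0, 0], [0, 0, 0, 0, 0, 0]])

```text
t: 32.33
eef_pos: [0.5257, -0.2097, 0.0741]
ee_rot: [-3.136, 0.003, -2.443]
force: [7.1, -11.3, 2.2]
width: 0.0187
```

```bash
python3 - <<'E'
from h import *
from scipy.optimize import brentq
s=arm.get_state(); print(s['eef_pos'],s['force'])
# jaw: gap between jaws, per frame, by height profile of the scene/top depth along vise y
o=np.array([.549,-.1037]); a=np.deg2rad(-5.2); R=np.array([[np.cos(a),-np.sin(a)],[np.sin(a),np.cos(a)]])
for k in ['','5','6','7','8','9']:
    for c in ['top','scene']:
        z=np.load(f'pics/{c}{k}.npz'); P=lift(np.ones((420,560),bool),z['d'],c); q=(P[:,:2]-o)@R*1000; h=P[:,2]*1000
        m=(abs(q[:,0])<42)&(h>57)&(h<69); y=q[m,1]
        mv=y[(y>-40)&(y<55)]; fx=y[y>62]
        print(c,k,len(mv),np.percentile(mv,[3,50,97]).round(1) if len(mv)>5 else '',len(fx),np.percentile(fx,[3,50,97]).round(1) if len(fx)>5 else '')
E
```

```text
[ 0.52569594 -0.20974026  0.07407222] [  7.09990003 -11.33381287   2.16767483]
top  111 [-6.   1.2  8.4] 236 [ 70.6  85.9 565.2]
scene  118 [-35.5   3.8  13.5] 207 [ 73.8  90.5 512.8]
top 5 56 [-5.6  1.6  8.7] 162 [ 71.4 275.8 579.3]
scene 5 121 [-36.7   4.6  12.6] 201 [ 74.4  90.  514.6]
top 6 0  72 [313.5 518.3 572.9]
scene 6 113 [-35.7  24.7  33.2] 196 [ 73.9  90.4 515.6]
top 7 59 [24.9 34.2 39. ] 81 [259.1 509.2 575.7]
scene 7 98 [28.1 36.5 42.9] 211 [ 75.   90.6 513.9]
top 8 101 [26.9 32.9 40. ] 231 [ 70.4  87.1 568.1]
scene 8 87 [30.6 37.8 43.2] 210 [ 74.6  91.  508.8]
top 9 6 [33.6 34.5 35.1] 81 [259.1 505.4 577.5]
scene 9 83 [31.4 39.3 44.7] 206 [ 74.1  90.6 513.9]
```

Call:
drive_tool(targets=[[-0.15, 0.13, 0, 0, 0, 0], [-0.13, 0.15, 0, 0, 0, 0], [-0.05, 0.1, 0, 0, 0, 0], [0, 0, 0, 0, 0, 0]])

```text
t: 32.83
eef_pos: [0.5128, -0.1988, 0.0744]
ee_rot: [-3.131, -0.0, -2.441]
force: [11.8, -44.3, -12.2]
width: 0.0184
```

Call:
drive_tool(targets=[[0, 0, 0, 0, 0, 0], [0, 0, 0, 0, 0, 0], [0, 0, 0, 0, 0, 0]], claw=0.6)

```text
t: 33.2
eef_pos: [0.5146, -0.1953, 0.0742]
ee_rot: [-3.132, 0.005, -2.442]
force: [13.1, -15.9, -7.2]
width: 0.0433
```

Call:
drive_tool(targets=[[0, 0, 0.8, 0, 0, 0], [0, 0, 1, 0, 0, 0], [0, 0, 1, 0, 0, 0], [0, -0.6, 0.6, 0, 0, 0], [0, -1, 0, 0, 0, 0]])

```text
t: 33.83
eef_pos: [0.5101, -0.2568, 0.2114]
ee_rot: [-3.138, 0.003, -2.441]
force: [-0.0, -0.2, 0.1]
width: 0.0523
```

Call:
drive_tool(targets=[[-0.5, -1, 0, 0, 0, 0], [-0.5, -1, 0, 0, 0, 0], [0, -1, 0, 0, 0, 0], [0, -1, 0, 0, 0, 0], [0, -1, 0, 0, 0, 0]])

```text
t: 34.45
eef_pos: [0.4684, -0.4577, 0.2085]
ee_rot: [3.141, 0.0, -2.444]
force: [1.2, -1.1, -0.3]
width: 0.0528
```

```bash
cat > meas.py <<'E'
import sys
from h import *
np.set_printoptions(precision=1,suppress=True)
c=arm.get_calibration('top')
def at(u,v,z):
    n=cv2.undistortPoints(np.c_[u,v].astype(float).reshape(-1,1,2),c['mtx'],c['dist_coeffs'])[:,0]; r=np.c_[n[:,0],-n[:,1],-np.ones(len(n))]@Rm(c).T
    return c['origin']+r*((z-c['origin'][2])/r[:,2])[:,None]
o=np.array([.549,-.1037]); a=np.deg2rad(-5.2); R=np.array([[np.cos(a),-np.sin(a)],[np.sin(a),np.cos(a)]])
for k in sys.argv[1:]:
    im=np.load(f'pics/top{k}.npz')['im'].astype(int)
    roi=np.zeros((420,560),bool); roi[165:225,255:290]=1
    b=roi&(im[:,:,2]-im[:,:,0]>80); wh=roi&(im.min(2)>235)
    for n,m in [('blue',b),('white',wh)]:
        v,u=np.nonzero(m)
        if len(u)>20:
            q=(at(u,v,.049)[:,:2]-o)@R*1000; print(k,n,len(u),'mean',q.mean(0),'min',q.min(0),'max',q.max(0),'slope deg',np.degrees(np.polyfit(q[:,0],q[:,1],1)[0]))
    m=np.zeros((420,560),bool); m[170:205,295:332]=1; m&=im.max(2)<55; v,u=np.nonzero(m)
    if len(u): p=at(u,v,.1035); mid=np.median(p,0); p=p[np.linalg.norm(p-mid,axis=1)<.015]; p=p.mean(0)[:2]; d=p-[.545,-.1725]; print(k,'knob',p*1000,len(u),'ang',np.degrees(np.arctan2(d[1],d[0])),np.hypot(*d)*1000)
E
python3 look.py 10; python3 meas.py 5 8 10
```

```text
top bar_center [(0.71, array([ 0.5225, -0.0454,  0.0346]))]
top bar_blue_end [(0.65, array([ 0.6054, -0.057 ,  0.0409]))]
top vise_stop [(0.58, array([ 0.6002, -0.0693,  0.0229]))]
top knob_mid [(0.42, array([ 0.5334, -0.215 ,  0.0793]))]
top crank_axis [(0.82, array([ 0.5446, -0.175 ,  0.0841]))]
top vise [(0.92, array([ 0.5454, -0.0998,  0.0024]))]
scene bar_center [(0.79, array([ 0.5226, -0.042 ,  0.0345])), (0.48, array([ 0.5994, -0.0552,  0.0335]))]
scene bar_blue_end [(0.76, array([ 0.6005, -0.0534,  0.0314]))]
scene vise_stop [(0.85, array([ 0.603 , -0.0672,  0.027 ]))]
scene knob_mid [(0.59, array([ 0.5371, -0.2146,  0.0832]))]
scene crank_axis [(0.92, array([ 0.5484, -0.1715,  0.082 ]))]
scene vise [(0.75, array([ 0.5489, -0.1031, -0.0058]))]
5 blue 123 mean [22.9 49.6] min [ 0.3 35.2] max [44.9 63.7] slope deg 1.4221466885866358
5 knob [ 521.7 -145.4] 22 ang 130.71205544337107 35.76393976053356
8 blue 129 mean [21.3 54.5] min [-3.2 40.6] max [44.7 68.3] slope deg 0.4232588970173319
8 white 247 mean [-65.9  53.7] min [-113.6   41.3] max [-6.6 69.8] slope deg -3.7126811264743407
8 knob [ 533.2 -211. ] 31 ang -106.99098751216388 40.211686419346954
10 blue 129 mean [21.3 54.5] min [-3.2 40.6] max [44.7 68.3] slope deg 0.4232588970173319
10 white 247 mean [-65.9  53.7] min [-113.6   41.3] max [-6.6 69.8] slope deg -3.7126811264743407
10 knob [ 530.5 -210.4] 32 ang -110.93293826032748 40.61232478377388
```

```bash
cat > warp.py <<'E'
from h import *
import sys
def warp(cn,k,z=.063,s=4):
    c=arm.get_calibration(cn); im=np.load(f'pics/{cn}{k}.npz')['im']
    o=np.array([.549,-.1037]); a=np.deg2rad(-5.2); R=np.array([[np.cos(a),-np.sin(a)],[np.sin(a),np.cos(a)]])
    Y,X=np.meshgrid(np.arange(100,-30,-1/s),np.arange(50,-50,-1/s)); q=np.stack([X.ravel(),Y.ravel()],1)/1000@R.T+o
    p=np.c_[q,np.full(len(q),z)]; pc=(p-c['origin'])@Rm(c)*[1,-1,-1]
    uv=cv2.projectPoints(pc.reshape(-1,1,3),np.zeros(3),np.zeros(3),c['mtx'],c['dist_coeffs'])[0].reshape(X.shape+(2,)).astype(np.float32)
    return cv2.remap(im,uv[...,0],uv[...,1],cv2.INTER_CUBIC)
if __name__=='__main__':
    W=[[warp(cn,k,s=3) for k in ('','10')] for cn in ('top','scene')]
    save(np.vstack([np.hstack(r) for r in W]),'v11.png')
    for cn,row in zip(('top','scene'),W):
        for w_,k in zip(row,('0','10')):
            print(cn,k,'y=100..-30 step 2:',w_[150-60:150+60].mean((0,2))[::6].astype(int).tolist())
E
python3 warp.py
```

```text
top 0 y=100..-30 step 2: [218, 217, 218, 217, 204, 189, 184, 180, 177, 176, 175, 174, 174, 169, 136, 90, 63, 55, 55, 55, 54, 54, 55, 54, 54, 54, 54, 57, 61, 64, 68, 80, 90, 93, 94, 100, 106, 109, 109, 108, 107, 107, 107, 106, 105, 123, 162, 186, 185, 179, 175, 169, 138, 92, 65, 58, 57, 57, 57, 59, 65, 70, 75, 80, 84]
top 10 y=100..-30 step 2: [225, 225, 225, 225, 213, 199, 193, 189, 187, 186, 185, 184, 184, 178, 147, 109, 100, 105, 107, 112, 130, 156, 169, 168, 168, 168, 169, 170, 171, 169, 176, 191, 192, 187, 184, 167, 126, 85, 67, 63, 62, 63, 63, 63, 67, 72, 79, 86, 89, 92, 93, 94, 97, 105, 110, 110, 111, 112, 113, 113, 113, 114, 114, 114, 115]
scene 0 y=100..-30 step 2: [168, 171, 176, 180, 180, 177, 174, 171, 170, 169, 166, 159, 146, 132, 122, 120, 120, 119, 118, 118, 118, 118, 118, 118, 118, 119, 123, 129, 136, 142, 147, 151, 154, 156, 158, 161, 166, 170, 171, 170, 171, 176, 183, 188, 189, 186, 181, 176, 172, 170, 168, 166, 164, 164, 164, 166, 168, 171, 175, 179, 183, 186, 189, 191, 190]
scene 10 y=100..-30 step 2: [172, 175, 180, 184, 184, 181, 177, 175, 174, 173, 170, 164, 153, 140, 130, 124, 123, 123, 125, 130, 139, 151, 161, 167, 171, 175, 181, 187, 190, 189, 184, 178, 172, 167, 162, 160, 160, 163, 166, 168, 168, 169, 169, 168, 167, 168, 168, 169, 170, 170, 171, 171, 170, 169, 169, 170, 172, 175, 178, 182, 186, 190, 193, 195, 194]
```

View pics/v11.png

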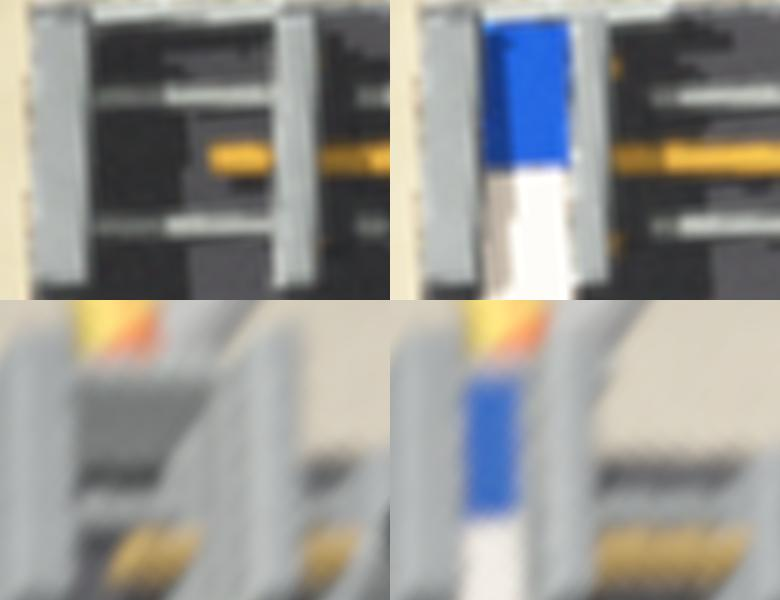

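```bash
python3 - <<'E'
from h import *
from warp import warp
s=4
W={k:warp('scene',k,s=s).mean(2) for k in ['','5','6','7','8','9','10']}
def edge(k,lo,hi,rows):  # subpixel: cross-correlate profile derivative vs frame 10 back-edge template
    return W[k][rows[0]:rows[1]].mean(0)
col=lambda y:int((100-y)*s)
from scipy.ndimage import shift
import itertools
for rows in [(100,200),(180,300),(260,380)]:
    ref=W['10'][rows[0]:rows[1]]
    for k in ['7','8','9']:
        # search shift of jaw patch y 26..44
        T=ref[:,col(44):col(27)]; best=[]
        for d in np.arange(-6,6.1,.25):
            A=shift(W[k][rows[0]:rows[1]],(0,-d*s),order=1,mode='nearest')[:,col(44):col(27)]
            best.append((np.corrcoef(A.ravel(),T.ravel())[0,1],d))
        print(rows,k,max(best))
        T=ref[:,col(90):col(75)]; print('   fixed',max((np.corrcoef(shift(W[k][rows[0]:rows[1]],(0,-d*s),order=1,mode='nearest')[:,col(90):col(75)].ravel(),T.ravel())[0,1],d) for d in np.arange(-3,3.1,.25)))
im=[np.load(f'pics/scene{k}.npz')['im'].astype(int) for k in ['7','8','9','10']]
for a in im[:3]: print(abs(a-im[3])[205:245,255:300].max(), abs(a-im[3])[225:255,260:300].mean().round(2))
E
```

```text
(100, 200) 7 (np.float64(0.9622147394225741), np.float64(1.25))
   fixed (np.float64(0.9973015639039665), np.float64(0.0))
(100, 200) 8 (np.float64(0.9923781560716197), np.float64(0.0))
   fixed (np.float64(0.9969297160937697), np.float64(0.0))
(100, 200) 9 (np.float64(0.9611102696915955), np.float64(-0.25))
   fixed (np.float64(0.9982646973640918), np.float64(0.0))
(180, 300) 7 (np.float64(0.995692701569277), np.float64(2.0))
   fixed (np.float64(0.99714609724898), np.float64(0.0))
(180, 300) 8 (np.float64(0.9961763812517729), np.float64(0.25))
   fixed (np.float64(0.9976690298096491), np.float64(0.0))
(180, 300) 9 (np.float64(0.9876830590426997), np.float64(-1.0))
   fixed (np.float64(0.9978230945054501), np.float64(0.0))
(260, 380) 7 (np.float64(0.9940905517014773), np.float64(1.75))
   fixed (np.float64(0.9977400659615482), np.float64(0.0))
(260, 380) 8 (np.float64(0.9958329374131141), np.float64(0.0))
   fixed (np.float64(0.997644176018665), np.float64(0.0))
(260, 380) 9 (np.float64(0.9856101058338593), np.float64(-0.5))
   fixed (np.float64(0.9976705096693034), np.float64(0.0))
41 2.51
6 0.6
20 1.36
```

```bash
python3 - <<'E'
from h import *
for k in ['5','6','7','8','9','10']:
    im=np.load(f'pics/scene{k}.npz')['im'].astype(float)
    r=im[195:280,240:310]; b=np.clip(r[:,:,2]-r[:,:,0]-30,0,80); w_=np.clip(r.min(2)-195,0,30); w_[:30]=0
    V,U=np.mgrid[:85,:70]
    print(k,'blue',(b*U).sum()/b.sum(),(b*V).sum()/b.sum(),b.sum(),'white',(w_*U).sum()/w_.sum(),(w_*V).sum()/w_.sum(),w_.sum())
E
```

```text
5 blue 24.17127958283193 26.989169675090253 4986.0 white 39.57577807848444 46.423432566531346 8868.0
6 blue 24.013527575442247 27.012695109261188 4805.0 white 39.60258863252673 46.24456949915588 8885.0
7 blue 23.38765100671141 27.335570469798657 3725.0 white 38.9937815323243 46.966561070045756 8523.0
8 blue 23.308054248546913 27.35206199833933 3613.0 white 38.89114521841795 47.125147579693035 8470.0
9 blue 23.25653273391402 27.35206518685024 3559.0 white 38.71654458783863 47.255667945587724 8601.0
10 blue 23.30943814004982 27.35178522003875 3613.0 white 38.86990337025689 47.15720009427292 8486.0
```

Call:
drive_tool(targets=[[0.27, 1, 0, 0, 0, 0], [0.27, 1, 0, 0, 0, 0], [0.27, 1, 0, 0, 0, 0], [0.27, 1, 0, 0, 0, 0], [0.27, 1, 0, 0, 0, 0]])

```text
t: 35.78
eef_pos: [0.523, -0.2553, 0.2088]
ee_rot: [-3.141, 0.0, -2.443]
force: [0.5, 0.6, -0.7]
width: 0.0526
```

Call:
drive_tool(targets=[[0.26, 1, 0, 0, 0, 0], [0, 0.13, -0.8, 0, 0, 0], [0, 0, -0.9, 0, 0, 0], [0, 0, -0.9, 0, 0, 0], [0, 0, -0.75, 0, 0, 0]])

```text
t: 36.4
eef_pos: [0.533, -0.2112, 0.0734]
ee_rot: [3.141, -0.0, -2.443]
force: [0.5, 0.2, -0.2]
width: 0.0524
```

Call:
drive_tool(targets=[[0, 0, 0, 0, 0, 0], [0, 0, 0, 0, 0, 0], [0, 0, 0, 0, 0, 0], [0, 0, 0, 0, 0, 0], [0, 0, 0, 0, 0, 0]], claw=0, newtons=60)

```text
t: 37.02
eef_pos: [0.5341, -0.2117, 0.0758]
ee_rot: [-3.14, 0.001, -2.443]
force: [-0.4, -0.1, 6.7]
width: 0.0186
```

Call:
drive_tool(targets=[[0, 0, 0, 0, 0, 0], [0, 0, 0, 0, 0, 0]])

```text
t: 37.28
eef_pos: [0.534, -0.2117, 0.0758]
ee_rot: [-3.14, 0.001, -2.443]
force: [-0.9, 0.4, 6.3]
width: 0.0186
```

Call:
drive_tool(targets=[[-0.1, 0.034, 0, 0, 0, 0], [0, 0, 0, 0, 0, 0]])

```text
t: 37.52
eef_pos: [0.5302, -0.2105, 0.0758]
ee_rot: [-3.139, 0.001, -2.443]
force: [0.3, -1.6, 6.4]
width: 0.0189
```

Call:
drive_tool(targets=[[-0.095, 0.045, 0, 0, 0, 0], [0, 0, 0, 0, 0, 0]])

```text
t: 37.78
eef_pos: [0.5273, -0.2092, 0.0758]
ee_rot: [-3.138, 0.002, -2.443]
force: [3.0, -5.7, 2.8]
width: 0.019
```

Call:
drive_tool(targets=[[-0.09, 0.055, 0, 0, 0, 0], [0, 0, 0, 0, 0, 0]])

```text
t: 38.02
eef_pos: [0.5248, -0.2077, 0.0759]
ee_rot: [-3.136, 0.003, -2.442]
force: [7.8, -11.8, 0.2]
width: 0.0185
```

Call:
drive_tool(targets=[[-0.085, 0.063, 0, 0, 0, 0], [0, 0, 0, 0, 0, 0]])

```text
t: 38.28
eef_pos: [0.5222, -0.206, 0.076]
ee_rot: [-3.134, 0.003, -2.442]
force: [9.4, -17.0, -4.4]
width: 0.0185
```

Call:
drive_tool(targets=[[-0.08, 0.07, 0, 0, 0, 0], [-0.07, 0.08, 0, 0, 0, 0], [-0.06, 0.085, 0, 0, 0, 0], [0, 0, 0, 0, 0, 0], [0, 0, 0, 0, 0, 0]])

```text
t: 38.9
eef_pos: [0.515, -0.1994, 0.0763]
ee_rot: [-3.131, 0.002, -2.442]
force: [14.9, -36.6, -12.5]
width: 0.0186
```

```bash
python3 look.py 11 | grep scene; python3 - <<'E'
from h import *
from warp import warp
from scipy.ndimage import shift
s=4; col=lambda y:int((100-y)*s)
W={k:warp('scene',k,s=s).mean(2) for k in ['7','9','10','11']}
for k in ['7','9','11']:
    for rows in [(180,300),(260,380)]:
        T=W['10'][rows[0]:rows[1],col(40):col(27)]
        print(k,rows,max((np.corrcoef(shift(W[k][rows[0]:rows[1]],(0,-d*s),order=1,mode='nearest')[:,col(40):col(27)].ravel(),T.ravel())[0,1].round(4),d) for d in np.arange(-6,6.1,.25)))
print(arm.get_state()['eef_pos'],arm.get_state()['force'])
E
```

```text
scene bar_center []
scene bar_blue_end [(0.95, array([ 0.6016, -0.0551,  0.0338]))]
scene vise_stop [(0.64, array([ 0.6048, -0.0624,  0.025 ]))]
scene knob_mid []
scene crank_axis []
scene vise [(0.81, array([ 0.5471, -0.104 , -0.0025]))]
7 (180, 300) (np.float64(0.9943), np.float64(2.0))
7 (260, 380) (np.float64(0.9922), np.float64(1.5))
9 (180, 300) (np.float64(0.9902), np.float64(-1.5))
9 (260, 380) (np.float64(0.9835), np.float64(-1.25))
11 (180, 300) (np.float64(0.9917), np.float64(-1.5))
11 (260, 380) (np.float64(0.992), np.float64(-0.75))
[ 0.51501363 -0.19943526  0.07625283] [ 15.15813867 -35.84621211 -12.5095744 ]
```

Call:
drive_tool(targets=[[0.06, -0.085, 0, 0, 0, 0], [0.07, -0.08, 0, 0, 0, 0], [0.08, -0.07, 0, 0, 0, 0], [0.085, -0.063, 0, 0, 0, 0], [0.09, -0.055, 0, 0, 0, 0]])

```text
t: 40.22
eef_pos: [0.5278, -0.2095, 0.0758]
ee_rot: [-3.138, 0.002, -2.443]
force: [2.6, -3.1, 6.0]
width: 0.0188
```

Call:
drive_tool(targets=[[0.04, -0.02, 0, 0, 0, 0], [0, 0, 0, 0, 0, 0]])

```text
t: 40.48
eef_pos: [0.5287, -0.2099, 0.0758]
ee_rot: [-3.138, 0.002, -2.443]
force: [2.4, -3.8, 5.2]
width: 0.0185
```

Call:
drive_tool(targets=[[0, 0, 0, 0, 0, 0], [0, 0, 0, 0, 0, 0], [0, 0, 0, 0, 0, 0], [0, 0, 0, 0, 0, 0]], claw=0.6)

```text
t: 40.98
eef_pos: [0.5266, -0.2089, 0.0743]
ee_rot: [3.141, -0.0, -2.443]
force: [0.1, -0.1, -0.5]
width: 0.051
```

Call:
drive_tool(targets=[[0, 0, 0.8, 0, 0, 0], [0, 0, 1, 0, 0, 0], [0, 0, 1, 0, 0, 0], [0, -0.6, 0.6, 0, 0, 0], [0, -1, 0, 0, 0, 0]])

```text
t: 41.6
eef_pos: [0.5284, -0.2732, 0.2134]
ee_rot: [-3.138, 0.003, -2.441]
force: [0.2, -1.0, 0.3]
width: 0.0521
```

Call:
drive_tool(targets=[[-0.5, -1, 0, 0, 0, 0], [-0.5, -1, 0, 0, 0, 0], [0, -1, 0, 0, 0, 0], [0, -1, 0, 0, 0, 0], [0, -1, 0, 0, 0, 0]])

```text
t: 42.22
eef_pos: [0.4867, -0.4742, 0.2103]
ee_rot: [3.141, 0.0, -2.443]
force: [0.1, -0.3, -0.1]
width: 0.0522
```

```bash
python3 look.py 12 | grep -E "bar|stop|knob"; python3 meas.py 10 12; python3 - <<'E'
from h import *
from warp import warp
a=warp('top','',s=3);b=warp('top','12',s=3)
im=np.load('pics/top12.npz')['im']
full=cv2.resize(im[100:260,140:420],(780,446))
save(np.vstack([full[:280],np.hstack([a,b])]),'v12.png')
for t in ['calculator','weight','note_pad']:
    print(t,[(round(x['score'],2),w(x['point'],'top').round(3)) for x in arm.landmark_of(t,'top')[:1]])
E
```

```text
top bar_center [(0.91, array([ 0.522 , -0.0449,  0.035 ])), (0.37, array([0.4222, 0.1105, 0.0011]))]
top bar_blue_end [(0.82, array([ 0.5987, -0.0563,  0.0425]))]
top vise_stop [(0.37, array([ 0.5316, -0.2136,  0.0788]))]
top knob_mid [(0.35, array([ 0.5313, -0.2133,  0.079 ]))]
scene bar_center [(0.95, array([ 0.5197, -0.0465,  0.0357]))]
scene bar_blue_end [(0.75, array([ 0.6021, -0.0533,  0.032 ]))]
scene vise_stop [(0.83, array([ 0.6014, -0.0683,  0.0271]))]
scene knob_mid [(0.52, array([ 0.5311, -0.2129,  0.0808]))]
10 blue 129 mean [21.3 54.5] min [-3.2 40.6] max [44.7 68.3] slope deg 0.4232588970173319
10 white 247 mean [-65.9  53.7] min [-113.6   41.3] max [-6.6 69.8] slope deg -3.7126811264743407
10 knob [ 530.5 -210.4] 32 ang -110.93293826032748 40.61232478377388
12 blue 129 mean [21.3 54.5] min [-3.2 40.6] max [44.7 68.3] slope deg 0.4232588970173319
12 white 247 mean [-65.9  53.7] min [-113.6   41.3] max [-6.6 69.8] slope deg -3.7126811264743407
12 knob [ 526.1 -209.5] 32 ang -117.01179385849271 41.558631880468454
calculator [(0.86, array([0.424, 0.111, 0.   ]))]
weight [(0.73, array([0.429, 0.226, 0.001]))]
note_pad [(0.9, array([ 0.423,  0.371, -0.001]))]
```

View pics/v12.png

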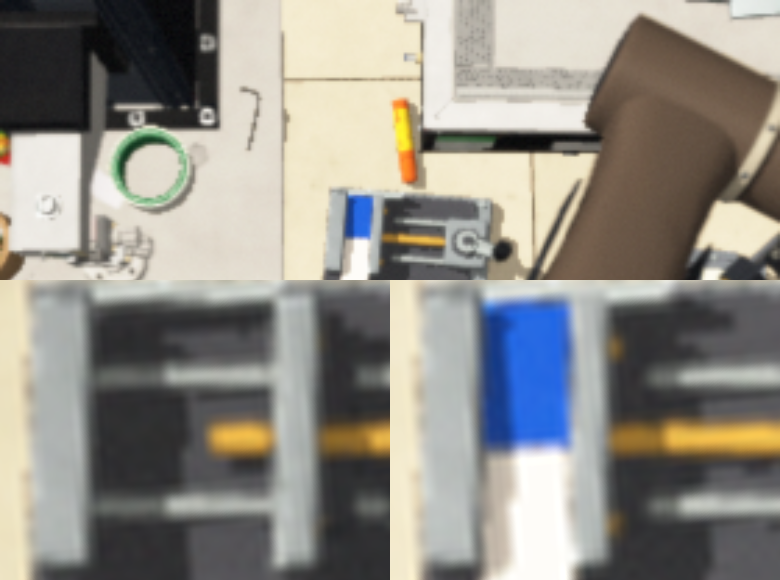

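```bash
python3 -c "
from station import arm
print(arm.job_done())"
```

```text
the job is handed in; nothing more can be done
None
```

I drew the bar out of its sleeve, turned it and took it again by its white end. I then laid it on the vise bed with the blue end against the back stop, clamped it with the crank, let go and handed the job in. The job took about 43 s on the robot's clock.

**What the last checks showed**
- **Bar position:** the blue end is at vise x ≈ 45 mm, right at the stop. The bar's middle is at y ≈ 54.5 mm, where 55 would be flush with the fixed jaw.
- **Clamping:** the crank pushed back steadily over its last stretch of travel, with up to about 57 N on the hand at the hardest push. The moving jaw looks about 2–3 mm thinner than at the start, and its guide pins stick out behind it, so the spring-backed face is pressed in.
- **Bystanders:** the calculator, weight and note pad are where they were, to within the few millimetres of the measurement.
- **Robot:** the gripper is open and well clear of everything.

**What failed or disagreed**
- **Lost grip:** during the first tightening the knob slipped out of the fingers near the end. I gripped it again at 60 N with the hand turned.
- **Crank sprang back:** it backed off a little on the first two releases. After a third push and a slower release it stayed about 6° further round than before.
- **Final crank angle:** this is uncertain. The push-back suggests the end stop at 12.3 rad, but the jaw position in the pictures suggests about 11.3. Either way the jaw is past first contact with the bar, at 10.6, but the clamping may be well short of the maximum.

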